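# Swing the filling spout over the waiting candle jar and open its tap

## Robot

A 6-joint arm with a two-finger parallel gripper is mounted at the origin on the work surface. World frame = base frame: x ahead of the robot, y to its left, z up, the work surface at z = 0. Lengths are in m, angles in rad, forces in N, time in s.
With the tool pointing down it reaches from about 0.35 to 0.85 m from the base axis. Payload 8.1 kg.
Tool frame: the origin (TCP) lies midway between the tips of the shut fingers; the grasp point (between the pads) lies 19 mm behind it; z points along the fingers, y is the line along which they close (so a half turn about z gives the same grasp; the last joint's range is limited). The gripper opens to 85 mm and grips with 20 to 120 N. Pads are 22 mm wide; open, the fingers measure 114 mm over their backs; the gripper's body (76 mm by 85 mm) begins 54 mm behind the grasp point. The pads swing forward as they close: fully open they stand 13 mm farther back than shut.
Start: joints at [1.152, 0.13, 1.488, -0, 1.523, -0.085], TCP at [0.197, 0.567, 0.231] pointing down, gripper open.
Joint ranges: [-2.96, 2.96], [-0.89, 2.26], [0.02, 2.5], [-1.34, 4.48], [0, 2.73], [-2.66, 2.66]. Speed limits (rad/s): [2.39, 2.39, 2.79, 3.14, 3.14, 3.14].

## Interface

Orientations are given as [roll, pitch, yaw] about the fixed x, y, z axes, in that order (R = Rz(yaw) Ry(pitch) Rx(roll)).
In Python, from plant import * gives the robot as it stands.
- The arm moves only by the tool carry_out, never from a script. Its argument "steps" is one flat list of numbers, 6 for each row, row after row: the shift along the tool's x, y, z in mm, then the turn, a rotation vector about the tool's x, y, z in rad. In form: [x, y, z, wx, wy, wz, x, y, z, wx, wy, wz, ...]. A call has 1 to 5 rows; each row is the pose to reach, as a shift and turn from the pose commanded when the call began, along the tool's axes at that moment; what a row does not reach only later rows make up. A row lasts 1/10 s, in which the tool goes at most 50 mm and 8.59 degrees, less where a joint would pass 70% of its speed; a pose out of reach is approached as far as the arm can. A call with a gripper value outside its range is refused whole. "jaw" is the opening, from 0 (shut) to 1 (fully open), set as the call begins (left out, the last holds). The fingers move at their own pace and stop on an object; the grip force is fixed at half the most. Time passes only in rows, so rows that repeat a pose let the fingers close. It gives the time, the measured TCP pose, the force and the opening at its end, in the units of the state.
- get_obs(): the state, without advancing time (a new reading comes with each control period).
- capture(name): name is "scene" or "top" or "wrist"; returns the picture (420x560x3 uint8, red, green, blue); there is no depth.
- camera_params(name): a dict with "fx", "fy", "cx", "cy" (pixels), "distortion" ([k1, k2, p1, p2, k3] as OpenCV has them; the pictures are not rectified), "cam_to_world" (4x4, takes a point from camera to world coordinates). Camera axes: x right, y down, z forward; pixel columns grow to the right and rows downward; lengths in m; the calibration is good to about 2 mm. A picture is of the moment at which its call begins: read the wrist's pose just before it. camera_params takes no time and is no camera call; for the wrist camera it gives the pose at the moment of the call.
- job_done(): hands the job in, once; it reports no verdict.
The state is a dict: "time_s": time; "joints": joint angles; "dq": joint speeds; "effort": joint torques, N m; "tool_pos": TCP position; "tcp_rot": TCP orientation; "force": force on the tool from outside, world axes, zero at the start; "moment": the same for the moment, N m; "opening": opening from 0.0 (shut) to 1.0 (fully open).
Only numpy, scipy, OpenCV 4.12 (cv2) and the standard library are available. Lean on these libraries where they do the work, as an engineer would, in place of code of your own. Each camera call takes 0.05 s, during which the arm holds its last target. There are 200 camera calls.

## Task

One candle jar on the green grid has only its yellow layer. Push the swing spout round with a fingertip until its mouth is over the middle of that jar, and only then push the red tap lever all the way open, leaving the spout over the jar. Leave the jars and everything else standing where they are, neither lifted nor shifted.

Things in the scene. Friction and masses are not known exactly. Their poses are not given: they have to be found in the camera images.
- filler: Fixed filling stand: tray with green grid (235 x 390 mm, top 8 mm up) and steel column 54 mm across. Origin: on the column's vertical axis, the axis of spout and tap lever, at table height; x axis away from the jars, z up. Tray: x -185 to +50, y -195 to +195 mm. The four jars stand on it in an arc some 160 mm from the axis on the -x side, two left, two right.
- spout (a joint): Steel swing spout: a collar on the column (64 mm across, 145-185 mm up) with a level pipe 16 mm thick, centreline 165 mm up, reaching 160 mm from the axis, where it turns down to its mouth. Value in rad: 0 along the stand's -x, grows counterclockwise from above, stops at -1.6 and 1.6. Starts between the two pairs of jars; stays where left (friction 0.15 N m).
- nozzle (a point): The spout's mouth (16 mm across): the centre of its lower end, 160 mm from the column's axis and 115 mm above the table, 17 mm above the jars' rims.
- tap (a joint): Tap lever on top of the column: level bar with a red sleeve (16 mm thick, 40 to 98 mm from the axis, centreline 213 mm up) on a brass hub 40 mm across, 185-220 mm up. Value in rad: 0 shut, 1.4 open at its stop, grows counterclockwise from above; at 0 it points 0.35 rad counterclockwise from the stand's x. Starts nearly shut; stays where left (friction 0.12 N m).
- tap_tip (a point): A point on the lever's centreline, 90 mm from the column's axis and 213 mm above the table, in the red sleeve near its end.
- jar_yellow: A glass candle jar, 66 mm across and 90 mm high, open at the top (neck 52 mm across inside), loose on the tray, 0.3 kg. Origin: centre of its underside. The only one that holds just a yellow layer of set wax (top 38 mm above its underside).
- jar_blue1: A glass candle jar, 66 mm across and 90 mm high, open at the top (neck 52 mm across inside), loose on the tray, 0.3 kg. Origin: centre of its underside. Finished: set yellow wax with a blue layer on top (64 mm above its underside).
- jar_blue2: A glass candle jar, 66 mm across and 90 mm high, open at the top (neck 52 mm across inside), loose on the tray, 0.3 kg. Origin: centre of its underside. Finished: set yellow wax with a blue layer on top (64 mm above its underside).
- jar_blue3: A glass candle jar, 66 mm across and 90 mm high, open at the top (neck 52 mm across inside), loose on the tray, 0.3 kg. Origin: centre of its underside. Finished: set yellow wax with a blue layer on top (64 mm above its underside).
- jug: A steel mug-shaped pouring jug, 80 mm across and 110 mm high, with a handle, standing loose beside the stand. Origin: centre of its underside.
- dye_bottle: A blue plastic bottle, 52 mm across and 120 mm high, standing loose beside the stand. Origin: centre of its underside.
- tin: An aluminium tin, 70 mm across and 60 mm high, standing loose beside the stand. Origin: centre of its underside.
Things that resemble listed ones, but are neither listed nor needed, are in the scene too. Leave any orange or pink look-alike of the jar_blue2 alone.

How it is judged:
By the outcome, as a careful person would: the job done as asked, in the order asked, and still so for the second after the job is handed in, with the robot touching nothing.
It also fails if it takes over 56 s, if anything falls off the work surface, if the arm or the gripper's body presses on something with over 40 N, if the wrist force passes 120 N, or if a joint passes its speed limit or range.

## Working session

There is one attempt and no reset: what is moved stays moved. The work goes in short steps, Python scripts to look and compute and a tool call to move; the robot and the scene stay as the last step left them, time stands still between calls to the robot, and variables do not carry over. Pictures are saved under pics/ and viewed, on a budget of 10 in all, crops included, one or two more only if the job needs it, and the job is handed in when it is done.

Besides the shell and the picture viewer there is one more tool, called after "Call:" as a command line: name --argument value ..., lists and objects as JSON in quotes. carry_out: Moves the arm, as the interface text tells. Its arguments: {"type":"object","properties":{"steps":{"type":"array"},"jaw":{"type":"number"}},"required":["steps"]}

```bash
ls; mkdir -p pics; python3 - <<'E'
from plant import *
import cv2,numpy as np
for n in("scene","top"):
    im=capture(n); cv2.imwrite(f"pics/{n}0.png",im[:,:,::-1])
    p=camera_params(n); print(n,p["fx"],p["fy"],p["cx"],p["cy"],p["distortion"]);print(np.round(p["cam_to_world"],3))
print(get_obs())
E
```

```text
pics
scene 427.43743250069974 427.43743250069974 277.8892115896483 208.7577880335362 [-0.13632851  0.          0.          0.          0.        ]
[[-0.162  0.748 -0.644  1.263]
 [ 0.987  0.13  -0.097  0.087]
 [ 0.011 -0.651 -0.759  0.977]
 [ 0.     0.     0.     1.   ]]
top 474.262905777842 474.262905777842 280.0144367121696 208.64313794435054 [-0.10025047  0.          0.          0.          0.        ]
[[-2.600e-02 -9.920e-01  1.230e-01  3.620e-01]
 [-1.000e+00  2.600e-02 -1.000e-03  4.000e-03]
 [-2.000e-03 -1.230e-01 -9.920e-01  1.532e+00]
 [ 0.000e+00  0.000e+00  0.000e+00  1.000e+00]]
{'time_s': 0.1, 'joints': array([ 1.15160085e+00,  1.31127449e-01,  1.48915787e+00,  6.89148128e-07,
        1.52298673e+00, -8.54434769e-02]), 'dq': array([-4.52976026e-04, -6.40342416e-05, -2.19391003e-03, -3.68049065e-04,
        7.06553691e-06,  2.76435761e-03]), 'effort': array([ 4.99486068e-04, -5.70954537e+01, -5.01938295e+01, -2.37306849e-04,
        8.25956406e-03,  5.08971050e-05]), 'tool_pos': array([0.1963587 , 0.56644471, 0.23033122]), 'tcp_rot': array([-3.13991944e+00, -1.44004774e-04,  2.80784050e+00]), 'force': array([ 0.21671683, -0.2848181 ,  0.50365584]), 'moment': array([-0.02028425, -0.00143525,  0.00598337]), 'opening': 0.9982966184504507}
```

View pics/scene0.png

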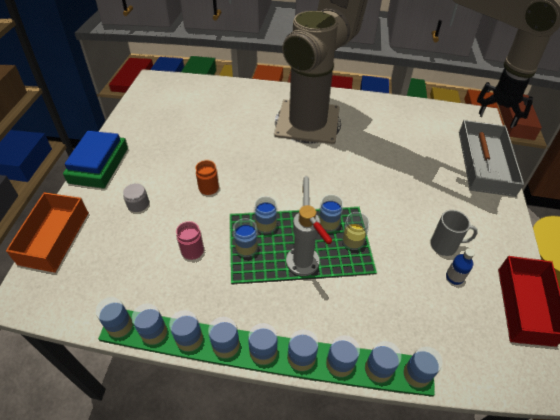

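View pics/top0.png

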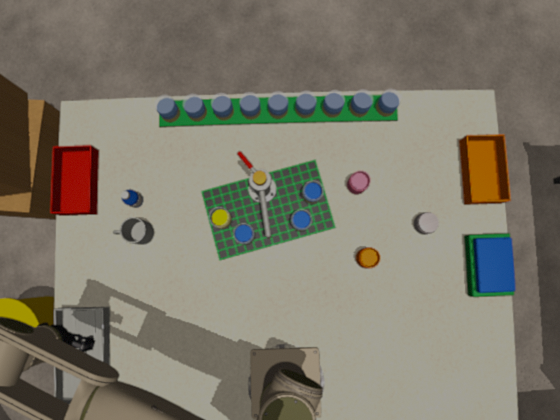

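Scene view: the yellow-only jar is at (356,232). The blue-topped jars are at (330,214), (265,215) and (246,238), and the orange and pink look-alikes at (207,177) and (190,240). In the top view the yellow jar is at (221,217), the blues at (244,233), (302,219) and (313,190), orange at (368,258) and pink at (359,182). I choose the yellow one. Next I'll measure and check a close crop.

```bash
cat > h.py <<'E'
from plant import *
import cv2,numpy as np
def ray(n,uv,z,P=None):
    p=P or camera_params(n);K=np.array([[p["fx"],0,p["cx"]],[0,p["fy"],p["cy"]],[0,0,1]])
    q=cv2.undistortPoints(np.array(uv,float).reshape(-1,1,2),K,np.array(p["distortion"]))[:,0]
    T=np.array(p["cam_to_world"]);d=np.c_[q,np.ones(len(q))]@T[:3,:3].T
    return T[:3,3]+d*((z-T[2,3])/d[:,2:])
def proj(n,X,P=None):
    p=P or camera_params(n);K=np.array([[p["fx"],0,p["cx"]],[0,p["fy"],p["cy"]],[0,0,1]])
    W=np.linalg.inv(p["cam_to_world"]);X=np.atleast_2d(X)
    return cv2.projectPoints(X.astype(float),cv2.Rodrigues(W[:3,:3])[0],W[:3,3],K,np.array(p["distortion"]))[0][:,0]
E
python3 - <<'E'
from h import *
im=cv2.imread("pics/top0.png");hsv=cv2.cvtColor(im,cv2.COLOR_BGR2HSV)
roi=np.zeros(im.shape[:2],np.uint8);roi[145:270,190:345]=255
def cent(lo,hi,name,z,minA=8):
    m=cv2.inRange(hsv,lo,hi)&roi
    n,l,s,c=cv2.connectedComponentsWithStats(m)
    for i in range(1,n):
        if s[i,4]>minA: print(name,s[i],c[i].round(1),ray("top",[c[i]],z)[0].round(4))
    return m
cent((22,140,120),(35,255,255),"yellow",.046);cent((15,80,80),(22,255,255),"brass",.22);cent((100,120,80),(125,255,255),"blue",.072)
m=cent((0,150,100),(6,255,255),"red",.221)
g=cv2.inRange(hsv,(45,80,40),(85,255,255))&roi
r=cv2.minAreaRect(cv2.findNonZero(g));b=cv2.boxPoints(r);w=ray("top",b,.008);print(b.round(1),w.round(4),w.mean(0))
print([np.linalg.norm(w[i]-w[(i+1)%4]).round(4) for i in range(4)])
cr=cv2.resize(im[140:270,190:350],None,fx=5,fy=4.6,interpolation=cv2.INTER_CUBIC);cr=cv2.resize(im[145:265,195:340],None,fx=5,fy=5,interpolation=cv2.INTER_CUBIC)
cv2.imwrite("pics/crop1.png",cr)
E
```

```text
yellow [254 172  12  12 113] [259.4 177.7] [0.6476 0.0652 0.046 ]
yellow [212 209  16  17 211] [219.4 217. ] [0.5249 0.1941 0.046 ]
brass [253 170  14  15  84] [258.9 175.8] [0.6195 0.0593 0.22  ]
blue [305 183  17  16 219] [312.7 190.5] [ 0.5977 -0.1012  0.072 ]
blue [293 211  17  17 229] [301.2 219.1] [ 0.5089 -0.0624  0.072 ]
blue [235 225  17  17 231] [243.1 233. ] [0.4706 0.118  0.072 ]
red [238 152  14  16  78] [244.5 159.6] [0.6671 0.0991 0.221 ]
[[199.9 191.2]
 [315.7 158.8]
 [334.9 227.4]
 [219.1 259.8]] [[ 0.6153  0.2619  0.008 ]
 [ 0.7132 -0.1195  0.008 ]
 [ 0.4857 -0.1735  0.008 ]
 [ 0.3911  0.2014  0.008 ]] [0.55133119 0.04256216 0.008     ]
[np.float64(0.3938), np.float64(0.2338), np.float64(0.3866), np.float64(0.2322)]
```

View pics/crop1.png

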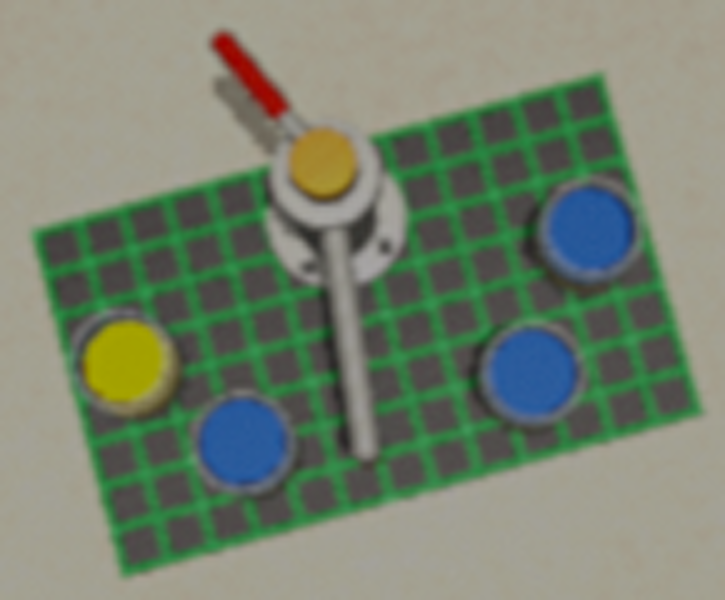

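The crop confirms the choice: the yellow-only jar's rim is at crop (127,362), the pipe tip at (365,450), the brass hub at (323,162) and the red sleeve end at (222,40). Next come precise angles, cross-checked in the scene view.

```bash
cat > meas.py <<'E'
from h import *
C=np.array([.6165,.0592])  # axis, refined below
def comps(im,n,lo,hi,z,box):
    hsv=cv2.cvtColor(im,cv2.COLOR_BGR2HSV);m=np.zeros(im.shape[:2],np.uint8)
    x0,y0,x1,y1=box;m[y0:y1,x0:x1]=255
    m&=cv2.inRange(hsv,lo,hi)
    k,l,s,c=cv2.connectedComponentsWithStats(m)
    if k<2:return None
    i=1+np.argmax(s[1:,4]);return l==i,c[i],s[i]
E
python3 - <<'E'
from meas import *
t=cv2.imread("pics/top0.png");s=cv2.imread("pics/scene0.png")
f=lambda x:(np.array(x)-2)/5+[195,145]
# tray from crop corners
w=ray("top",f([(35,230),(602,73),(702,410),(124,575)]),.008)[:,:2]
print(w.round(4)); ex=np.array([w[1]-w[2],w[0]-w[3]]);ey=np.array([w[0]-w[1],w[3]-w[2]])
a=np.r_[np.arctan2(ex[:,1],ex[:,0]),np.arctan2(-ey[:,0],ey[:,1])];print("yaw",a.round(4))
yaw=np.average(a,weights=[1,1,2.7,2.7]);print(yaw,"axis from tray",w.mean(0)+.0675*np.array([np.cos(yaw),np.sin(yaw)]))
C=ray("top",[f((323,162))],.22)[0,:2];print("axis brass",C)
for nm,p,z in(("rim yellow",(127,362),.098),("pipe tip",(365,450),.173),("red tip",(219,38),.221),("red base",(281,112),.221),("b1",(244,442),.098),("b2",(531,373),.098),("b3",(588,229),.098)):
    q=ray("top",[f(p)],z)[0,:2];d=q-C;print(nm,q.round(4),"r",np.hypot(*d).round(4),"ang",np.arctan2(d[1],d[0]).round(3))
m,c,st=comps(s,"scene",(20,120,90),(35,255,255),.05,(335,205,380,255));print("scene yellow",c,st,ray("scene",[c],.046)[0])
# scene crop
for nm,X in(("C",[*C,.22]),("C0",[*C,.0])):print(nm,proj("scene",[X]))
cv2.imwrite("pics/crop2.png",cv2.resize(s[170:290,222:382],None,fx=5,fy=5,interpolation=cv2.INTER_CUBIC))
E
```

```text
[[ 0.6172  0.2564]
 [ 0.7119 -0.117 ]
 [ 0.4882 -0.1738]
 [ 0.3917  0.2006]]
yaw [0.2485 0.2429 0.2483 0.2522]
0.24902505465582894 axis from tray [0.61767448 0.05817996]
axis brass [0.61606508 0.05859991]
rim yellow [0.5191 0.1856] r 0.1598 ang 2.223
pipe tip [0.4566 0.0399] r 0.1605 ang -3.025
red tip [0.689  0.1161] r 0.0929 ang 0.668
red base [0.6452 0.0817] r 0.0372 ang 0.67
b1 [0.4686 0.1151] r 0.1579 ang 2.776
b2 [ 0.5061 -0.0601] r 0.1618 ang -2.318
b3 [ 0.5938 -0.0978] r 0.158 ang -1.713
scene yellow [354.08333333 236.07575758] [345 230  20  12 132] [0.53571289 0.18934554 0.046     ]
C [[307.32863284 210.77341618]]
C0 [[302.18836077 263.07374597]]
```

View pics/crop2.png

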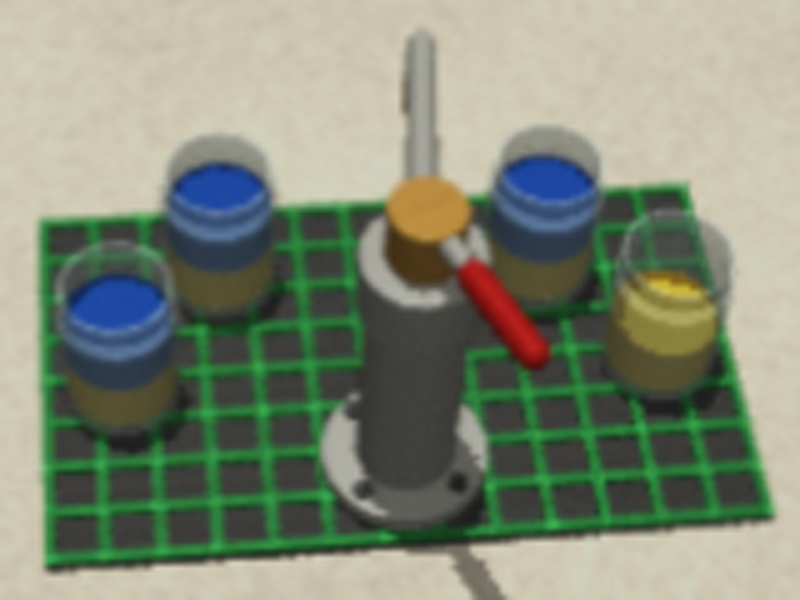

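Scene crop: the yellow-only jar's rim is at crop (675,252). The other three jars are blue on yellow, and the pipe points away from the camera at (420,40). Now I'll work out the approach.

```bash
cat > go.py <<'E'
from h import *
from scipy.spatial.transform import Rotation as Ro
import sys
def go(targets):
    "targets: list of x,y,z,yaw -> rows"
    o=get_obs();R=Ro.from_euler("xyz",o["tcp_rot"])
    for x,y,z,yw in targets:
        d=R.inv().apply(np.array([x,y,z])-o["tool_pos"])*1e3
        print(d.round(1),(R.inv()*Ro.from_euler("xyz",[np.pi,0,yw])).as_rotvec().round(3))
    print(o["time_s"],o["tool_pos"].round(4),o["tcp_rot"].round(3),o["force"].round(1),o["opening"])
E
python3 - <<'E'
from go import *
print(ray("scene",[[356.6,220]],.098), proj("top",[[.516,.187,.098]]))
go([(.42,.13,.25,3.258),(.5018,.003,.25,3.258)])
o=get_obs();T=Ro.from_euler("xyz",o["tcp_rot"]).as_matrix();W=np.array(camera_params("wrist")["cam_to_world"])
print((T.T@W[:3,:3]).round(3),T.T@(W[:3,3]-o["tool_pos"]))
E
```

```text
[[0.52131544 0.18773813 0.098     ]] [[219.55879705 218.03859507]]
[-354.3 -339.1  -19.2] [-0.002 -0.001 -0.45 ]
[-473.2 -432.3  -19. ] [-0.002 -0.001 -0.45 ]
0.1 [0.1964 0.5664 0.2303] [-3.14  -0.     2.808] [ 0.2 -0.3  0.5] 0.9982966184504507
[[ 0.    -0.96  -0.279]
 [ 1.     0.    -0.   ]
 [ 0.    -0.279  0.96 ]] [ 0.07118674  0.00073899 -0.14159023]
```

Call:
carry_out --steps '[-35,-34,-4,0,0,-0.045,-70,-68,-8,0,0,-0.09,-106,-102,-12,0,0,-0.14,-141,-136,-15,0,0,-0.18,-176,-170,-19,0,0,-0.23]' --jaw 0

```text
time_s: 0.6
tool_pos: [0.3073, 0.3467, 0.2499]
tcp_rot: [-3.141, -0.0, 3.04]
force: [1.7, -0.7, 0.4]
opening: 0.147
```

```bash
python3 - <<'E'
from go import *
go([(.42,.13,.25,3.258),(.5018,.003,.25,3.258)])
E
```

```text
[-1.341e+02 -2.042e+02 -1.000e-01] [-0.001 -0.    -0.218]
[-228.3 -322.2   -0. ] [-0.001 -0.    -0.218]
0.6 [0.3073 0.3467 0.2499] [-3.141 -0.     3.04 ] [ 1.7 -0.7  0.4] 0.14660481591530922
```

Call:
carry_out --steps '[-27,-41,0,0,0,-0.045,-54,-82,0,0,0,-0.09,-81,-123,0,0,0,-0.135,-108,-164,0,0,0,-0.18,-134,-204,0,0,0,-0.22]'

```text
time_s: 1.1
tool_pos: [0.4196, 0.1298, 0.2501]
tcp_rot: [-3.142, 0.0, -3.024]
force: [1.6, 0.2, -0.4]
opening: 0.001
```

```bash
python3 - <<'E'
from go import *
import pickle
P=camera_params("wrist");im=capture("wrist")[:,:,::-1];cv2.imwrite("pics/w1.png",im);pickle.dump(P,open("w1.pkl","wb"))
for X in([.52,.187,.098],[.616,.0586,.22],[.4566,.04,.165]):print(proj("wrist",[X],P))
go([(.5018,.003,.23,3.258),(.5018,.003,.155,3.258)])
E
```

```text
[[316.14748797 287.8062204 ]]
[[161.33762568 450.72036003]]
[[161.98000012 244.6681303 ]]
[ -64.9 -129.    20.6] [-0.004  0.001 -0.   ]
[ -64.9 -128.7   95.6] [-0.004  0.001 -0.   ]
1.15 [0.4223 0.1237 0.25  ] [-3.137e+00  1.000e-03 -3.025e+00] [ 0.6 -5.  -0.7] 0.002844955099557153
```

View pics/w1.png

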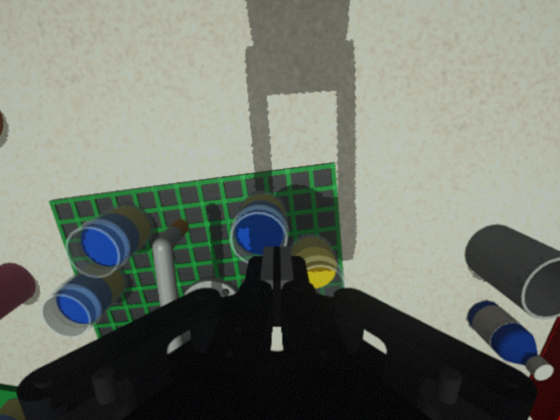

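The wrist view shows the yellow jar at (318,270), mostly hidden by the fingers, and the pipe at (165,260) where I expected it. The fingers are shut. I'll move to the far side of the pipe.

Call:
carry_out --steps '[-18,-35,3,0,0,0,-40,-75,10,0,0,0,-58,-115,16,0,0,0,-65,-129,21,0,0,0,-65,-129,60,0,0,0]'

```text
time_s: 1.65
tool_pos: [0.5027, 0.0092, 0.1941]
tcp_rot: [-3.14, 0.008, -3.029]
force: [-0.3, 0.6, 0.2]
opening: 0.004
```

```bash
cat > spin.py <<'E'
from go import *
C=np.array([.6165,.0585])
def orb(angs,r,off,z):
    "tool at radius r along pipe dir a, off m to ccw side; yaw=a"
    return [(*(C+r*np.array([np.cos(a),np.sin(a)])+off*np.array([-np.sin(a),np.cos(a)])),z,a) for a in angs]
E
python3 - <<'E'
from spin import *
go(orb([3.258],.12,.042,.156)+orb([3.258],.12,.028,.156))
im=capture("top")[:,:,::-1];cv2.imwrite("pics/t2.png",cv2.resize(im[140:270,190:345],None,fx=4,fy=4,interpolation=cv2.INTER_CUBIC))
E
```

```text
[ 1.5 -6.2 38.1] [-0.002  0.008 -0.003]
[ 1.5  7.8 38.1] [-0.002  0.008 -0.003]
1.65 [0.5027 0.0092 0.1941] [-3.14   0.008 -3.029] [-0.3  0.6  0.2] 0.003961941646457855
```

Call:
carry_out --steps '[1,-5,12,0,0,0,1,-5,28,0,0,0,1,-5,38,0,0,0,1,-5,38,0,0,0]'

```text
time_s: 2.1
tool_pos: [0.4974, 0.0067, 0.1513]
tcp_rot: [3.141, -0.002, -3.025]
force: [-0.5, 0.1, 0.2]
opening: -0.0
```

```bash
python3 - <<'E'
from spin import *
go(orb([3.258],.12,.025,.156)+orb([3.18,3.1,3.02,2.94,2.86],.12,.022,.156))
E
```

```text
[-4.3 12.6 -4.7] [ 0.    -0.002  0.001]
[-3.  25.  -4.7] [ 0.    -0.002  0.079]
[-2.4 34.7 -4.7] [ 0.    -0.002  0.159]
[-2.5 44.5 -4.7] [ 0.    -0.002  0.239]
[-3.5 54.2 -4.7] [ 0.    -0.002  0.319]
[-5.2 63.8 -4.7] [ 0.    -0.002  0.399]
2.1 [0.4974 0.0067 0.1513] [ 3.141e+00 -2.000e-03 -3.025e+00] [-0.5  0.1  0.2] -8.981636562992156e-05
```

Call:
carry_out --steps '[-4,12,-4,0,0,0,-3,24,-4,0,0,0.07,-3,34,-4,0,0,0.15,-3,44,-4,0,0,0.23,-4,54,-4,0,0,0.31]'

```text
time_s: 2.6
tool_pos: [0.4971, 0.0614, 0.1584]
tcp_rot: [3.141, 0.003, 2.945]
force: [0.6, -1.6, 0.9]
opening: -0.006
```

```bash
python3 - <<'E'
from spin import *
go(orb([2.86,2.78,2.7,2.62,2.54],.12,.022,.156))
E
```

```text
[3.8 8.7 2.4] [0.001 0.003 0.085]
[ 4.3 18.4  2.4] [0.001 0.003 0.165]
[ 4.1 28.2  2.4] [0.001 0.003 0.245]
[ 3.1 37.9  2.4] [0.001 0.003 0.325]
[ 1.3 47.5  2.4] [0.001 0.003 0.405]
2.6 [0.4971 0.0614 0.1584] [3.141e+00 3.000e-03 2.945e+00] [ 0.6 -1.6  0.9] -0.005799631998793162
```

Call:
carry_out --steps '[4,9,3,0,0,0.085,4,18,3,0,0,0.165,4,28,3,0,0,0.245,3,38,3,0,0,0.325,1,47,3,0,0,0.4]'

```text
time_s: 3.1
tool_pos: [0.5049, 0.1081, 0.1552]
tcp_rot: [3.14, 0.001, 2.545]
force: [-1.8, -1.1, 1.0]
opening: 0.0
```

```bash
python3 - <<'E'
from spin import *
go(orb([2.47,2.4,2.34,2.29],.12,.022,.156))
im=capture("top")[:,:,::-1];cv2.imwrite("pics/t3.png",cv2.resize(im[140:270,190:345],None,fx=4,fy=4,interpolation=cv2.INTER_CUBIC))
E
```

```text
[ 1.1  8.8 -0.8] [0.001 0.001 0.075]
[ 1.7 17.3 -0.8] [0.001 0.001 0.145]
[ 1.8 24.6 -0.8] [0.001 0.001 0.205]
[ 1.5 30.7 -0.8] [0.001 0.001 0.255]
3.1 [0.5049 0.1081 0.1552] [3.140e+00 1.000e-03 2.545e+00] [-1.8 -1.1  1. ] 5.544416286811304e-05
```

View pics/t3.png

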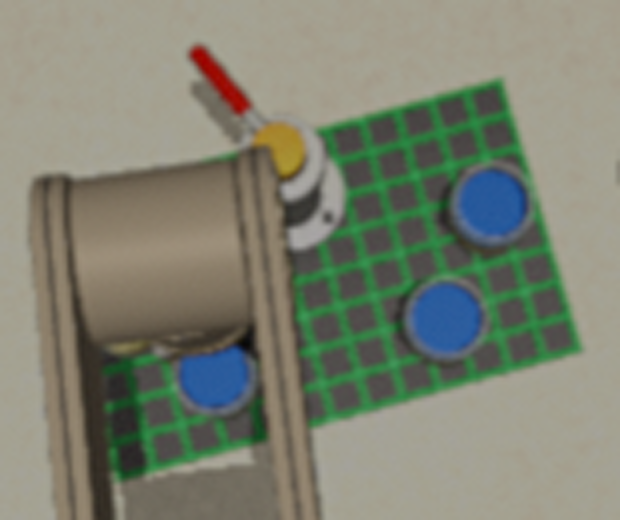

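The arm hides the spout from above here, but the reaction force of about 2 N shows the finger is pushing it. I'll push to just short of the target, back off and look.

Call:
carry_out --steps '[1,9,-1,0,0,0.075,2,17,-1,0,0,0.145,2,24,-1,0,0,0.205,1,30,-1,0,0,0.255,1,30,-1,0,0,0.255]'

```text
time_s: 3.65
tool_pos: [0.5209, 0.1331, 0.1556]
tcp_rot: [3.14, 0.001, 2.294]
force: [-0.5, -1.5, 0.9]
opening: -0.004
```

```bash
python3 - <<'E'
from spin import *
go(orb([2.29],.12,.022,.156)+[(.36,.0,.26,2.29),(.36,-.14,.26,2.29)])
E
```

```text
[ 0.9  0.8 -0.4] [0.002 0.001 0.004]
[   6.7 -208.5 -104.7] [0.002 0.001 0.004]
[ -98.3 -301.2 -104.8] [0.002 0.001 0.004]
3.65 [0.5209 0.1331 0.1556] [3.140e+00 1.000e-03 2.294e+00] [-0.5 -1.5  0.9] -0.0035640865194668564
```

Call:
carry_out --steps '[0,-30,0,0,0,0,0,-65,-30,0,0,0,0,-105,-60,0,0,0,3,-145,-85,0,0,0,5,-190,-100,0,0,0]'

```text
time_s: 4.15
tool_pos: [0.3739, 0.0097, 0.2574]
tcp_rot: [3.139, 0.003, 2.297]
force: [0.2, -1.4, 0.1]
opening: -0.0
```

```bash
python3 - <<'E'
from spin import *
t=capture("top")[:,:,::-1];s=capture("scene")[:,:,::-1]
cv2.imwrite("pics/t4.png",t);cv2.imwrite("pics/s4.png",s)
a=cv2.resize(t[150:250,195:295],None,fx=4,fy=4,interpolation=cv2.INTER_CUBIC);b=cv2.resize(s[170:270,285:385],None,fx=4,fy=4,interpolation=cv2.INTER_CUBIC)
cv2.imwrite("pics/c4.png",np.hstack([a,b]))
E
```

```text
(no output)
```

View pics/c4.png

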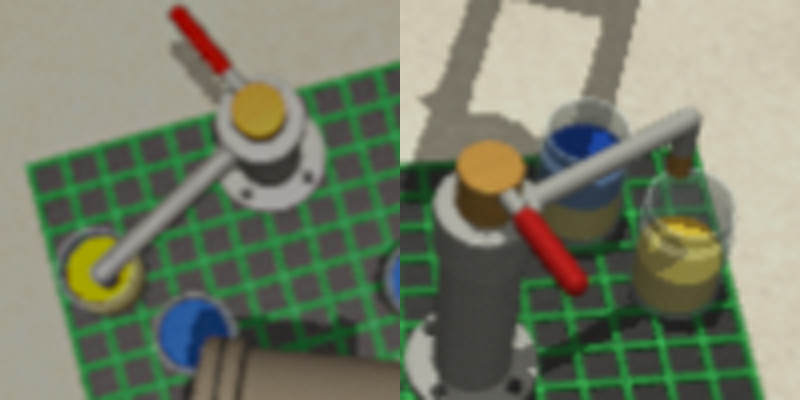

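Both views show the mouth almost over the yellow jar: in top the pipe end is at crop (100,274), in scene the mouth is at (680,172) and the rim centre near (687,202). I'll quantify the gap.

```bash
python3 - <<'E'
from spin import *
ft=lambda p:(np.array(p)-1.5)/4+[195,150]
fs=lambda p:(np.array(p)-[401.5,1.5])/4+[285,170]
A=lambda q:np.round([*q,np.hypot(*(q-C)),np.arctan2(*(q-C)[::-1])],4)
def P(n,l,uv,z): print(l,A(ray(n,[uv],z)[0,:2]))
P("top","hub t",ft((259,108)),.22);P("scene","hub s",fs((492,168)),.22)
a=ray("top",[ft((232,160)),ft((105,270))],.165)[:,:2];d=a[1]-a[0];print("pipe dir top",np.arctan2(d[1],d[0]))
a=ray("scene",[fs((545,193)),fs((680,124))],.165)[:,:2];d=a[1]-a[0];print("pipe dir scene",np.arctan2(d[1],d[0]))
P("top","pipe end t",ft((100,274)),.165);P("scene","pipe bend s",fs((686,122)),.165);P("scene","mouth s",fs((680,174)),.115)
P("top","jar t",(219.8,216.8),.098);P("scene","jar s",fs((687,202)),.098)
# wax blob + outer glass in current images for rim: predicted rims for jar ang 2.21 and mouth for pipe ang 2.25
# edge fit of rim outline
for n,f in(("top","t4"),("scene","s4")):
    im=cv2.imread(f"pics/{f}.png");
    for a in(2.17,2.21,2.25):
        j=C+.16*np.array([np.cos(a),np.sin(a)]);th=np.linspace(0,2*np.pi,60)
        e=proj(n,np.c_[j[0]+.033*np.cos(th),j[1]+.033*np.sin(th),0*th+.098]);b=proj(n,np.c_[j[0]+.033*np.cos(th),j[1]+.033*np.sin(th),0*th+.008])
        print(n,a,"rim x",e[:,0].min().round(1),e[:,0].max().round(1),"y",e[:,1].min().round(1),e[:,1].max().round(1),"base ymax",b[:,1].max().round(1))
E
```

```text
hub t [ 0.6171  0.0581  0.0007 -0.585 ]
hub s [0.6185 0.0596 0.0023 0.4914]
pipe dir top 2.267090230988373
pipe dir scene 2.3014891598057448
pipe end t [0.5085 0.1783 0.1612 2.3044]
pipe bend s [0.512  0.176  0.1573 2.2977]
mouth s [0.5129 0.1795 0.1593 2.2786]
jar t [0.5198 0.1862 0.1602 2.219 ]
jar s [0.5219 0.1872 0.1597 2.2051]
top 2.17 rim x 207.6 229.1 y 204.0 225.5 base ymax 228.0
top 2.21 rim x 208.8 230.4 y 205.7 227.2 base ymax 229.5
top 2.25 rim x 210.1 231.7 y 207.3 228.8 base ymax 231.1
scene 2.17 rim x 345.2 370.0 y 212.1 231.4 base ymax 251.2
scene 2.21 rim x 344.0 368.6 y 210.5 229.6 base ymax 249.5
scene 2.25 rim x 342.6 367.2 y 208.9 228.0 base ymax 247.9
```

Hub checks agree within 2 mm. The pipe is at about 2.29 rad, matching the commanded angle, and the jar is at about 2.21. About 0.08 rad more push is needed.

```bash
python3 - <<'E'
from spin import *
go(orb([2.29],.12,.06,.2)+orb([2.29],.12,.05,.156))
E
```

```text
[ -2.2 155.8  59.7] [0.005 0.007 0.003]
[ -1.9 165.6 103.7] [0.005 0.007 0.003]
4.25 [0.3735 0.008  0.2589] [3.137 0.007 2.293] [ 0.9 -0.6 -0.7] -0.0008911152433601649
```

Call:
carry_out --steps '[0,45,15,0,0,0,-1,90,35,0,0,0,-2,130,55,0,0,0,-2,150,80,0,0,0,-2,160,102,0,0,0]'

```text
time_s: 4.75
tool_pos: [0.4967, 0.1164, 0.1511]
tcp_rot: [3.141, -0.0, 2.297]
force: [-0.6, -0.5, -0.8]
opening: -0.001
```

```bash
python3 - <<'E'
from spin import *
go(orb([2.29],.12,.03,.156)+orb([2.28,2.25,2.21],.12,.022,.156))
E
```

```text
[-2.6 22.  -4.9] [ 0.    -0.     0.007]
[-2.4 31.2 -4.9] [ 0.    -0.     0.017]
[-1.9 34.8 -4.9] [ 0.    -0.     0.047]
[-1.3 39.6 -4.9] [ 0.    -0.     0.087]
4.75 [0.4967 0.1164 0.1511] [ 3.141 -0.     2.297] [-0.6 -0.5 -0.8] -0.0011281125177411116
```

Call:
carry_out --steps '[0,20,0,0,0,0.01,0,31,0,0,0,0.03,0,36,0,0,0,0.05,0,40,0,0,0,0.085,0,40,0,0,0,0.085]'

```text
time_s: 5.25
tool_pos: [0.5258, 0.1413, 0.1524]
tcp_rot: [3.141, -0.0, 2.209]
force: [0.7, 0.2, 0.7]
opening: -0.003
```

```bash
python3 - <<'E'
from spin import *
go(orb([2.21],.12,.022,.156))
E
```

```text
[-0.5  1.4 -3.6] [ 0.    -0.    -0.001]
5.25 [0.5258 0.1413 0.1524] [ 3.141 -0.     2.209] [0.7 0.2 0.7] -0.003271536906010991
```

Call:
carry_out --steps '[0,1,0,0,0,0,0,1.5,0,0,0,0,0,1.5,0,0,0,0]'

```text
time_s: 5.55
tool_pos: [0.5267, 0.1416, 0.1524]
tcp_rot: [-3.142, -0.0, 2.208]
force: [-1.2, 1.0, -0.2]
opening: -0.001
```

Call:
carry_out --steps '[0,-30,0,0,0,0,0,-65,-30,0,0,0,0,-110,-60,0,0,0,-10,-155,-85,0,0,0,-10,-200,-105,0,0,0]'

```text
time_s: 6.05
tool_pos: [0.3754, 0.0168, 0.2566]
tcp_rot: [3.14, 0.002, 2.209]
force: [0.3, -0.5, 2.2]
opening: 0.003
```

```bash
python3 - <<'E'
from spin import *
t=capture("top")[:,:,::-1];s=capture("scene")[:,:,::-1]
cv2.imwrite("pics/t5.png",t);cv2.imwrite("pics/s5.png",s)
a=cv2.resize(t[150:250,195:295],None,fx=4,fy=4,interpolation=cv2.INTER_CUBIC);b=cv2.resize(s[170:270,285:385],None,fx=4,fy=4,interpolation=cv2.INTER_CUBIC)
cv2.imwrite("pics/c5.png",np.hstack([a,b]))
lv=lambda r,off,z,a:orb([a],r,off,z)
go(orb([.67],.08,-.045,.26)+orb([.67],.08,-.045,.2))
E
```

```text
[-150.2  301.1    2.8] [1.000e-02 1.000e-03 1.535e+00]
[-149.8  300.7   62.8] [1.000e-02 1.000e-03 1.535e+00]
6.15 [0.3756 0.0154 0.2599] [3.135 0.007 2.205] [ 1.1 -0.2  0.7] -0.00034124180382280475
```

View pics/c5.png

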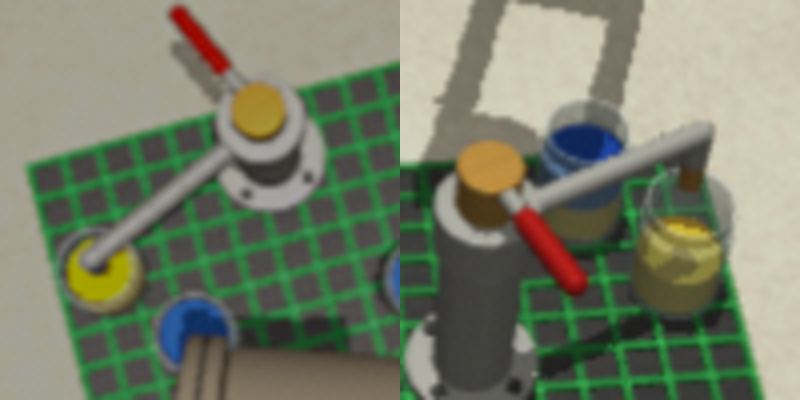

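```bash
python3 - <<'E'
from spin import *
ft=lambda p:(np.array(p)-1.5)/4+[195,150]
fs=lambda p:(np.array(p)-[401.5,1.5])/4+[285,170]
A=lambda q:np.round([*q,np.hypot(*(q-C)),np.arctan2(*(q-C)[::-1])],4)
def P(n,l,uv,z): print(l,A(ray(n,[uv],z)[0,:2]))
a=ray("top",[ft((229,158)),ft((95,257))],.165)[:,:2];d=a[1]-a[0];print("pipe dir top",np.arctan2(d[1],d[0]))
a=ray("scene",[fs((545,196)),fs((695,138))],.165)[:,:2];d=a[1]-a[0];print("pipe dir scene",np.arctan2(d[1],d[0]))
P("top","pipe end t",ft((90,261)),.165);P("scene","pipe bend s",fs((700,138)),.165);P("scene","mouth s",fs((690,188)),.115)
for n,f in(("top",ft),("scene",fs)):
  for a in(2.17,2.21,2.25):
    th=np.linspace(0,2*np.pi,90);m=C+.16*np.array([np.cos(a),np.sin(a)])
    e=proj(n,np.c_[m[0]+.033*np.cos(th),m[1]+.033*np.sin(th),0*th+.098]);mm=proj(n,[[*m,.115],[*m,.165]])
    k=(lambda q:(q-[195,150])*4+1.5) if n=="top" else (lambda q:(q-[285,170])*4+[401.5,1.5])
    e=k(e);print(n,a,"rim box",e.min(0).round(),e.max(0).round(),"mouth/bend",k(mm).round().tolist())
E
```

```text
pipe dir top 2.1888741163658283
pipe dir scene 2.1879968884445677
pipe end t [0.5182 0.1855 0.1605 2.2296]
pipe bend s [0.5242 0.1855 0.157  2.1995]
mouth s [0.5239 0.1867 0.1581 2.1964]
top 2.17 rim box [ 52. 217.] [138. 304.] mouth/bend [[92.0, 258.0], [83.0, 250.0]]
top 2.21 rim box [ 57. 224.] [143. 310.] mouth/bend [[97.0, 265.0], [88.0, 257.0]]
top 2.25 rim box [ 62. 231.] [148. 317.] mouth/bend [[102.0, 271.0], [93.0, 264.0]]
scene 2.17 rim box [642. 170.] [741. 247.] mouth/bend [[696.0, 192.0], [708.0, 142.0]]
scene 2.21 rim box [637. 163.] [736. 240.] mouth/bend [[691.0, 185.0], [702.0, 135.0]]
scene 2.25 rim box [632. 157.] [730. 233.] mouth/bend [[685.0, 178.0], [697.0, 128.0]]
```

The spout is at about 2.20 rad and the jar at about 2.21, so the offset is 2–3 mm at most, within measuring error. Now I'll travel high over the column to the clockwise side of the lever.

Call:
carry_out --steps '[-15,30,-5,0,0,0.14,-30,60,-12,0,0,0.28,-45,90,-18,0,0,0.42,-60,120,-20,0,0,0.56,-75,150,-20,0,0,0.7]'

```text
time_s: 6.65
tool_pos: [0.5431, 0.0473, 0.2749]
tcp_rot: [3.141, -0.0, 1.502]
force: [0.3, -0.2, 1.1]
opening: 0.003
```

```bash
python3 - <<'E'
from spin import *
go(orb([.67],.08,-.045,.275)+orb([.67],.08,-.045,.2))
E
```

```text
[ 36.7 161.9   0. ] [ 0.001 -0.001  0.832]
[ 36.7 161.8  75. ] [ 0.001 -0.001  0.832]
6.65 [0.5431 0.0473 0.2749] [ 3.141 -0.     1.502] [ 0.3 -0.2  1.1] 0.0026722922847978088
```

Call:
carry_out --steps '[7,32,0,0,0,0.14,15,65,0,0,0,0.28,22,98,0,0,0,0.42,30,132,0,0,0,0.56,37,165,0,0,0,0.7]'

```text
time_s: 7.15
tool_pos: [0.7098, 0.074, 0.2738]
tcp_rot: [-3.141, 0.0, 0.802]
force: [0.7, -0.4, 0.7]
opening: 0.0
```

```bash
python3 - <<'E'
from spin import *
go(orb([.67],.08,-.045,.275)+orb([.67],.08,-.045,.2))
t=capture("top")[:,:,::-1];cv2.imwrite("pics/t6.png",cv2.resize(t[130:250,190:300],None,fx=4,fy=4))
E
```

```text
[-2.6 -1.1 -1.2] [-0.     0.     0.132]
[-2.6 -1.1 73.8] [-0.     0.     0.132]
7.15 [0.7098 0.074  0.2738] [-3.141  0.     0.802] [ 0.7 -0.4  0.7] 0.00014385487015302134
```

Call:
carry_out --steps '[-2,0,15,0,0,0.13,-2,0,40,0,0,0.13,-2,0,65,0,0,0.13,-2,0,73,0,0,0.13,-2,0,73,0,0,0.13]'

```text
time_s: 7.7
tool_pos: [0.7058, 0.072, 0.1994]
tcp_rot: [-3.139, 0.003, 0.678]
force: [-0.3, -0.5, 0.4]
opening: 0.001
```

```bash
python3 - <<'E'
from spin import *
go(orb([.67],.08,-.026,.2)+orb([.75,.88,1.01,1.14],.08,-.022,.2))
E
```

```text
[  1.8 -18.8  -0.6] [-0.002  0.003  0.008]
[  3.4 -29.3  -0.6] [-0.003  0.003 -0.072]
[  4.8 -39.9  -0.5] [-0.003  0.003 -0.202]
[  4.8 -50.7  -0.5] [-0.003  0.003 -0.332]
[  3.4 -61.4  -0.5] [-0.003  0.003 -0.462]
7.7 [0.7058 0.072  0.1994] [-3.139e+00  3.000e-03  6.780e-01] [-0.3 -0.5  0.4] 0.001393443338865705
```

Call:
carry_out --steps '[2,-16,0,0,0,0,3,-28,0,0,0,-0.07,5,-40,0,0,0,-0.2,5,-51,0,0,0,-0.33,3,-61,0,0,0,-0.46]'

```text
time_s: 8.2
tool_pos: [0.6716, 0.1229, 0.2049]
tcp_rot: [3.138, -0.003, 1.144]
force: [2.3, -0.2, -0.1]
opening: 0.0
```

```bash
python3 - <<'E'
from spin import *
go(orb([1.27,1.4,1.53,1.66,1.78],.08,-.022,.2))
E
```

```text
[  0.6 -11.8   4.9] [ 0.004 -0.002 -0.126]
[  1.5 -22.5   4.8] [ 0.004 -0.002 -0.256]
[  0.9 -33.3   4.8] [ 0.004 -0.002 -0.386]
[ -1.1 -43.9   4.7] [ 0.005 -0.002 -0.516]
[ -4.1 -53.4   4.7] [ 0.005 -0.001 -0.636]
8.2 [0.6716 0.1229 0.2049] [ 3.138e+00 -3.000e-03  1.144e+00] [ 2.3 -0.2 -0.1] 8.724053742032782e-05
```

Call:
carry_out --steps '[1,-12,3,0,0,-0.13,1,-23,3,0,0,-0.26,1,-33,3,0,0,-0.39,-1,-44,3,0,0,-0.52,-4,-53,3,0,0,-0.64]'

```text
time_s: 8.7
tool_pos: [0.6217, 0.1414, 0.202]
tcp_rot: [3.137, 0.0, 1.784]
force: [2.1, -0.3, 0.7]
opening: -0.001
```

```bash
python3 - <<'E'
from spin import *
go(orb([1.84,1.9,1.95,1.98,2.0,2.03],.08,-.022,.2))
E
```

```text
[ 1.2 -5.1  2. ] [ 0.005  0.    -0.056]
[  2.1 -10.    1.9] [ 0.005  0.    -0.116]
[  2.7 -14.1   1.9] [ 0.005  0.001 -0.166]
[  2.9 -16.6   1.9] [ 0.005  0.001 -0.196]
[  3.  -18.3   1.9] [ 0.005  0.001 -0.216]
[  3.1 -20.8   1.9] [ 0.005  0.001 -0.246]
8.7 [0.6217 0.1414 0.202 ] [3.137 0.    1.784] [ 2.1 -0.3  0.7] -0.0009051647214525835
```

Call:
carry_out --steps '[1,-5,0,0,0,-0.06,2,-10,0,0,0,-0.12,3,-14,0,0,0,-0.17,3,-17,0,0,0,-0.2,3,-18.5,0,0,0,-0.21]'

```text
time_s: 9.2
tool_pos: [0.6035, 0.1403, 0.2019]
tcp_rot: [3.136, 0.001, 1.989]
force: [6.6, 3.0, 1.8]
opening: -0.002
```

Call:
carry_out --steps '[0,-1,0,0,0,0,0,-2,0,0,0,0,0,-3,0,0,0,0]'

```text
time_s: 9.5
tool_pos: [0.6031, 0.1401, 0.2022]
tcp_rot: [3.131, 0.001, 1.988]
force: [18.2, 8.4, -1.5]
opening: 0.001
```

The lever is on its stop: force rises to 20 N with no motion. I'll back off, lift and clear.

Call:
carry_out --steps '[0,15,0,0,0,0,0,30,0,0,0,0,0,35,-30,0,0,0,0,35,-65,0,0,0,0,35,-85,0,0,0]'

```text
time_s: 10.0
tool_pos: [0.6325, 0.1528, 0.2884]
tcp_rot: [3.137, 0.001, 1.988]
force: [-0.5, 0.2, -0.3]
opening: -0.003
```

```bash
python3 - <<'E'
from spin import *
go([(.38,-.08,.29,1.99)])
E
```

```text
[-110.7 -325.1   -2.9] [ 0.005  0.001 -0.002]
10.0 [0.6325 0.1528 0.2884] [3.137e+00 1.000e-03 1.988e+00] [-0.5  0.2 -0.3] -0.0033522367761491044
```

Call:
carry_out --steps '[-15,-44,0,0,0,0,-30,-88,0,0,0,0,-45,-132,0,0,0,0,-60,-176,0,0,0,0,-75,-220,0,0,0,0]'

```text
time_s: 10.5
tool_pos: [0.4596, -0.0061, 0.285]
tcp_rot: [3.14, 0.001, 1.988]
force: [0.2, -0.8, 0.9]
opening: -0.0
```

Call:
carry_out --steps '[-12,-35,0,0,0,0,-24,-70,0,0,0,0,-35,-105,0,0,0,0,-35,-105,0,0,0,0,-35,-105,0,0,0,0]'

```text
time_s: 11.0
tool_pos: [0.3792, -0.0804, 0.2852]
tcp_rot: [3.139, 0.002, 1.986]
force: [0.1, 0.4, 0.4]
opening: -0.003
```

```bash
python3 - <<'E'
from spin import *
t=capture("top")[:,:,::-1];s=capture("scene")[:,:,::-1]
cv2.imwrite("pics/t7.png",t);cv2.imwrite("pics/s7.png",s)
a=cv2.resize(t[150:250,195:295],None,fx=4,fy=4,interpolation=cv2.INTER_CUBIC);b=cv2.resize(s[170:270,285:385],None,fx=4,fy=4,interpolation=cv2.INTER_CUBIC)
cv2.imwrite("pics/c7.png",np.hstack([a,b]))
from meas import comps
r=comps(t,"top",(0,150,90),(6,255,255),0,(190,140,300,260));q=ray("top",[r[1]],.221)[0,:2]-C;print("lever",np.hypot(*q),np.arctan2(q[1],q[0]))
for n in("t0","t7"):
  im=cv2.imread("pics/top0.png" if n=="t0" else "pics/t7.png")
  for bx in((232,222,255,246),(290,208,314,232),(302,180,325,202),(345,170,372,196),(356,246,382,270),(205,205,235,235),(118,185,145,210)):
    hs=((100,120,60),(130,255,255)) if bx[0] in(232,290,302,118) else ((20,130,90),(35,255,255)) if bx[0]==205 else ((0,90,90),(180,255,255))
    k=comps(im,"",*hs,0,bx);print(n,bx[0],k[1].round(1),k[2][4])
E
```

```text
lever 0.06665413387391059 2.0090629181421464
t0 232 [243.1 233. ] 231
t0 290 [301.2 219.1] 229
t0 302 [312.7 190.5] 219
t0 345 [359.  181.8] 137
t0 356 [369.  257.3] 371
t0 205 [219.4 217. ] 218
t0 118 [131.5 197.7] 126
t7 232 [243.1 233. ] 230
t7 290 [300.8 218. ] 193
t7 302 [312.8 190.5] 219
t7 345 [359. 182.] 131
t7 356 [372.1 257.8] 249
t7 205 [219.3 218.7] 153
t7 118 [131.4 197.7] 125
```

View pics/c7.png

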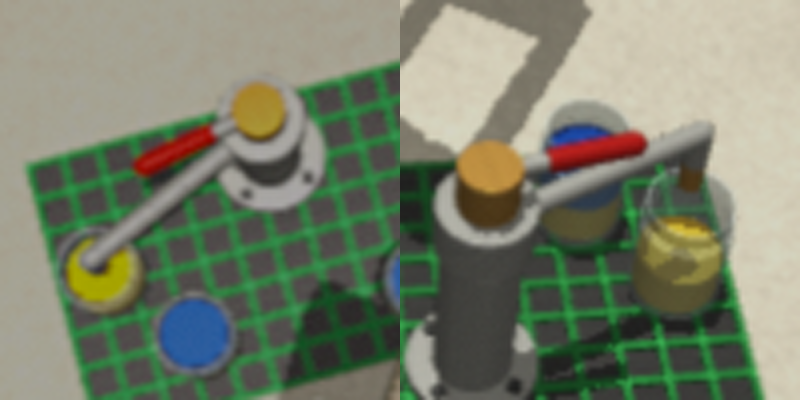

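The lever is at 2.01 rad against an expected stop of about 2.00. The spout end is unchanged at (90,260), and the jars haven't moved. Handing in.

```bash
python3 - <<'E'
from plant import *
print(get_obs()["force"]); print(job_done())
E
```

```text
[0.0316446  0.0014697  0.08085684]
the job is handed in; nothing more can be done
None
```

The job is done and handed in at about 11 s. I pushed the swing spout clockwise with the shut fingertips until its mouth was over the yellow-only jar. Then I pushed the red lever counterclockwise to its stop and moved the arm clear.

- **Spout:** by two camera views it stands at about 2.19–2.20 rad in world angle (readings ran 2.19–2.23), and the jar at about 2.21. That puts the mouth roughly 2–3 mm from the jar's middle, within measuring error. It looked unchanged after the lever push.
- **Lever:** it measures 2.01 rad, against an expected open stop of about 2.00. At the stop the force rose to about 20 N with no further movement.
- **Jars, bottle and look-alikes:**
  - Two blue jars, the pink jar and the dye bottle match their starting pixels to within 0.2 px.
  - The blob centres moved for one blue jar (about 1 px), the orange look-alike (about 3 px) and the yellow wax (about 2 px). I put this down to the arm, its shadow or the spout now covering part of each, as nothing was near enough to touch them.
  - I did not measure the jug or tin again; the arm did not go near them.
- **Wrist camera:** its one close view was mostly hidden by the fingers and added nothing, so these positions come from the top and scene cameras.

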